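Start and snug the hand nut of a label-roll holder

TASK

The dark steel hand nut has only been set loosely on top of the threaded spindle of the label-roll holder. Without lifting it off, turn it backward (anticlockwise seen from above) until it drops off the thread start, then run it on clockwise until it is drawn up snug, finger-tight, on the label roll; do not force the thread or crush the roll. Let go, and leave the things around the holder where they are.

Things in the scene. Friction and masses are not known exactly. Their poses are not given: they have to be found in the camera images.
- nut: Dark steel hand nut, 0.3 kg, fluted round skirt 41 mm across (44 mm at the foot), 65 mm high, open below. Origin: centre of its underside; z up on the thread axis, x along the grip bar. Three unmarked inner lugs. It starts loose on the spindle, underside 49 to 54 mm above the bench. Fit 0.8 mm loose all round: before the drop a side push over 1 N can tilt it; turned forward crooked, it jams.
- grip_bar (a point): Centre of the bar on top of the nut by which it is turned (axes as the nut): 48 mm long (x), 12 mm thick (y), flat upright sides, from 43 mm (the skirt's flat top) to 65 mm above the nut's underside. Fingers about 1 mm wider than the bar turn the nut and leave its height free; if the bar is gripped fast, the hand must follow the thread up and down.
- spindle: Upright steel spindle fixed in the holder; origin on its axis at bench level, z up. Right-hand round thread of three starts, 120 degrees apart, lead 22.5 mm a turn (3.6 mm a radian), ridges 3 mm thick. How its thread starts lie against its yaw or against the nut is not given.
- spindle_top (a point): Top of the spindle, 76 mm above the bench. Turned backward, the nut climbs by the lead until its underside is about 56 mm above the bench, 0.9 to 2.1 rad from its start, then drops 6 to 7 mm, level, into the thread.
- roll: Roll of white blank labels on a cardboard core, 67 mm diameter, 25 mm high, 70 g, standing round the spindle; origin: centre of its underside, 12 mm above the bench. Drawing the nut up raises the torque about the vertical from under 0.03 N m: 0.1 to 0.2 N m is snug (8 to 20 N on the roll, which gives by up to 1 mm); much over 0.3 N m (toward 40 N on the roll) crushes it.
- roll_seat (a point): Point on the spindle axis at the height of the roll's top, 37 mm above the bench (fixed to the holder), where the nut's underside comes to lie. From the drop the nut sinks by the lead and meets the roll after about 3.4 rad forward; a further 0.4 to 0.6 rad of play passes before the thread draws it tight.
- holder: Label-roll holder screwed to the bench: grey base plate 128 x 92 x 7 mm with a round 80 mm aluminium disc and, on its -x side, a guide roller and tear edge up to 32 mm high. Origin: on the spindle axis at bench level, z up. The roll stands on rubber dots 12 mm above the bench.
- oil_bottle: Bystander: cream oil bottle with a red spout, 37 mm diameter, 120 mm high; origin centre of its underside.
- tape_1: Bystander: roll of black tape lying flat, 55 mm diameter, 19 mm high; origin centre of its underside.
- die_b: Bystander: small crimp die block, 33 x 56 x 69 mm, standing; origin centre of its underside.
Not all that is in view belongs to the job. What is shaped like the roll but red is not meant.

How it is judged (in metres and radians):
On the way, in this order (a step that is already met when the one before it is completed fails the run):
1. the nut has been turned back up to the thread start, riding on the spindle (z of nut in the frame of holder above 0.0546 m and contact force between nut and spindle above 0.15 N), for 0.05 s.
2. the nut has dropped off the thread start (z of nut in the frame of holder below 0.0508 m), for 0.1 s.
At the end, for the whole second after the job is handed in: the nut is home on the roll (underside less than 37.6 mm above the bench), level within 0.05 rad, centred within 3 mm, at rest, and still presses on the roll with over 5 N (its own weight is 3 N); the roll stands on its disc (z of nut in the frame of holder below 0.0376 m and contact force between nut and roll above 5 N and horizontal distance between nut and holder below 0.003 m and angle between nut's own z axis and vertical below 0.05 rad and z of roll in the frame of holder below 0.013 m and linear speed of nut below 0.01 m/s); the robot touches nothing.
It fails at once if the roll was crushed: the nut pressed on it with over 40 N (contact force between nut and roll above 40 N).
It fails at once if the thread was forced: over 60 N between nut and spindle (contact force between nut and spindle above 60 N).
It fails at once if the nut was lifted off the spindle (z of nut in the frame of holder above 0.062 m).
It fails at once if a bystander was shifted by over 20 mm (distance of any of oil_bottle, tape_1, die_b from where it was at the start of the episode above 0.02 m).
It also fails if it takes over 70 s, if anything falls off the work surface, if the arm or the gripper's body presses on something with over 40 N, if the wrist force passes 120 N, or if a joint passes its speed limit or range.

ROBOT

A 6-joint arm with a two-finger parallel gripper is mounted at the origin on a cart in front of the work surface, level with it; the furniture and walls round the work are solid. World frame = base frame: x ahead of the robot, y to its left, z up, the work surface at z = 0. Lengths are in m, angles in degrees, forces in N, time in s.
With the tool pointing down it reaches from about 0.35 to 0.875 m from the base axis. Payload 4.2 kg.
Tool frame: the origin (TCP) lies where the fingers leave the gripper's body, on its centre line; the fingertips stand 70 mm ahead of it and the grasp point (between the pads) lies 51 mm ahead of it; z points along the fingers, y is the direction in which the jaws open and shut (so a half turn about z gives the same grasp; the last joint's range is limited). The gripper opens to 87 mm and grips with 3 to 60 N. Pads are 19 mm wide; open, the fingers measure 117 mm over their backs; the gripper's body (75 mm by 190 mm) begins 51 mm behind the grasp point.
Start: joints at [-60.871, 22.042, 0.453, 0, -68.411, -14.817], TCP at [0.155, -0.606, 0.292] pointing down, gripper open.
Joint ranges: [-179.83, 179.83], [-69.29, 118.12], [-61.27, 80.66], [-181.25, 117.63], [-171.15, -9.14], [-177.46, 177.46]. Speed limits (degrees/s): [159.86, 159.86, 180, 180, 180, 180].

INTERFACE

Orientations are given as a 3x3 rotation matrix whose columns are the frame's x, y, z axes.
In Python, from station import sense, capture, camera_model, finish_job gives the robot as it stands.
- The arm moves only by the shell command python3 -m inch 'ROWS'. ROWS is JSON, a list of rows, each an object with "hand": the closure, from 0 (fully open) to 1 (shut); "slide": the shift along the world's x, y, z in cm, a list of three; "yaw": the turn about the world's z in rad. A call has 1 to 10 rows; each row is the pose to reach, as a shift and turn from the pose commanded when the call began; what a row does not reach only later rows make up. A row lasts 1/8 s, in which the tool goes at most 62.5 mm and 10.7 degrees, less where a joint would pass 70% of its speed; a pose out of reach is approached as far as the arm can. A call with a gripper value outside its range is refused whole. The fingers move at their own pace and stop on an object; the grip force is fixed at half the most. Time passes only in rows, so rows that repeat a pose let the fingers close. It gives the time, the measured TCP pose, the force and the opening at its end, in the units of the state.
- sense(): the state, without advancing time (a new reading comes with each control period).
- capture(name): name is "side" or "top" or "wrist"; returns the picture (480x640x3 uint8, blue, green, red); there is no depth.
- camera_model(name): a dict with "mtx" (3x3 intrinsics, pixels), "xyz" and "orientation" of the camera in the world; the wrist camera has in their place "tool_from_camera" (4x4, takes a point from camera to tool coordinates, whose origin is the TCP and whose axes are the flange's). Camera axes: x right, y up, looking along -z (the intrinsics and any distortion apply to the point x, -y, -z); pixel columns grow to the right and rows downward; lengths in m; the calibration is good to about 2 mm. A picture is of the moment at which its call begins: read the wrist's pose just before it. camera_model takes no time and is no camera call.
- finish_job(): hands the job in, once; it reports no verdict.
The state is a dict: "time_s": time; "joints": joint angles; "joint_velocities": joint speeds; "effort": joint torques, N m; "tcp_pos": TCP position; "ee_rot": TCP orientation; "wrist_force": force on the tool from outside, world axes, zero at the start; "moment": the same for the moment, N m; "gripper_width": opening from 0.0 (shut) to 1.0 (fully open).
Only numpy, scipy, OpenCV 4.12 (cv2) and the standard library are available. Lean on these libraries where they do the work, as an engineer would, in place of code of your own. Each camera call takes 0.05 s, during which the arm holds its last target. There are 200 camera calls.

## Working session

There is one attempt and no reset: what is moved stays moved. The work goes in short steps, Python scripts to look and compute and a shell command to move; the robot and the scene stay as the last step left them, time stands still between calls to the robot, and variables do not carry over. Pictures are saved under pics/ and viewed, about 8 in all and at most 12, crops included, and the job is handed in when it is done.

```bash
mkdir -p pics; ls; python3 - <<'E'
from station import *
import cv2,numpy as np
s=sense();print({k:np.round(v,3).tolist() for k,v in s.items()})
a=capture("side");b=capture("top")
cv2.imwrite("pics/side0.png",a);cv2.imwrite("pics/top0.png",b)
for n in("side","top","wrist"):print(n,camera_model(n))
E
```

```text
pics
{'time_s': 0.0, 'joints': [-60.869, 22.09, 0.378, -0.031, -68.41, -14.817], 'joint_velocities': [-0.087, 0.037, 0.033, 0.054, 0.085, -0.009], 'effort': [0.001, -39.066, 18.74, 4.22, 0.011, -0.0], 'tcp_pos': [0.154, -0.605, 0.291], 'ee_rot': [[-0.969, -0.247, -0.001], [-0.247, 0.969, 0.002], [0.0, 0.002, -1.0]], 'wrist_force': [0.278, -0.308, 0.349], 'moment': [0.001, -0.012, 0.012], 'gripper_width': 1.004}
side {'mtx': array([[589.87122526,   0.        , 318.4838284 ],
       [  0.        , 589.87122526, 236.29108147],
       [  0.        ,   0.        ,   1.        ]]), 'xyz': array([ 0.31253443, -0.43811389,  0.53528541]), 'orientation': array([[ 0.93938865,  0.16438173, -0.30087805],
       [-0.34280229,  0.46558239, -0.81591643],
       [ 0.00596177,  0.86960433,  0.49371325]])}
top {'mtx': array([[596.65549064,   0.        , 312.88024147],
       [  0.        , 596.65549064, 242.19554015],
       [  0.        ,   0.        ,   1.        ]]), 'xyz': array([0.53416328, 0.25963295, 1.07623738]), 'orientation': array([[ 0.02086233,  0.99934237, -0.02965805],
       [-0.9996017 ,  0.02028547, -0.01961994],
       [-0.01900541,  0.03005556,  0.99936753]])}
wrist {'mtx': array([[389.35098267,   0.        , 314.39728537],
       [  0.        , 389.35098267, 244.75318303],
       [  0.        ,   0.        ,   1.        ]]), 'tool_from_camera': array([[ 1.07660121e-04,  9.65484601e-01,  2.60460119e-01,
         7.26268708e-02],
       [ 9.99998980e-01,  2.67021602e-04, -1.40315245e-03,
         2.99745959e-05],
       [-1.42427057e-03,  2.60460005e-01, -9.65483587e-01,
        -9.12819721e-02],
       [ 0.00000000e+00,  0.00000000e+00,  0.00000000e+00,
         1.00000000e+00]])}
```

View pics/top0.png

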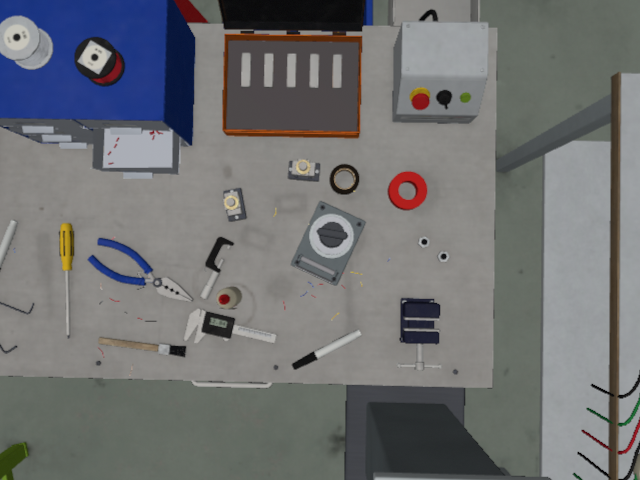

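View pics/side0.png

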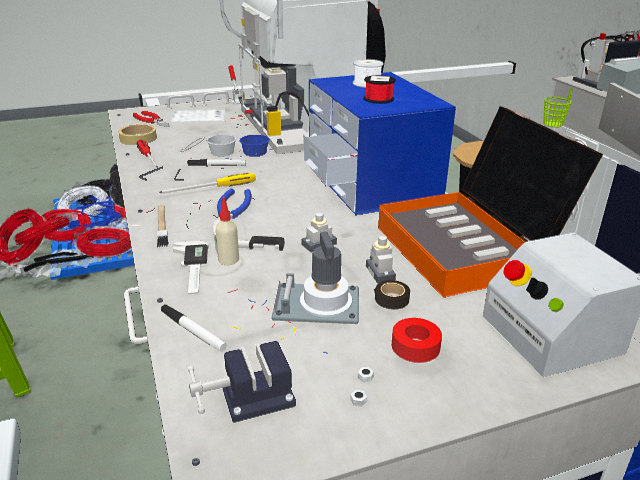

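The hand nut is the dark fluted part on the white roll: top (332,234), side (326,268). The red roll at top (408,190) is the decoy. I'll confirm with enlarged crops and measure.

```bash
cat > h.py <<'E'
import numpy as np
from station import camera_model
def ray(n,u,v):
    m=camera_model(n);K=m["mtx"];d=np.array([(u-K[0,2])/K[0,0],-(v-K[1,2])/K[1,1],-1])
    return np.array(m["xyz"]),m["orientation"]@d
def at(n,u,v,z):
    o,d=ray(n,u,v);return o+d*(z-o[2])/d[2]
def tri(a,b):
    (o1,d1),(o2,d2)=a,b
    t=np.linalg.lstsq(np.c_[d1,-d2],o2-o1,rcond=None)[0]
    p,q=o1+d1*t[0],o2+d2*t[1];return (p+q)/2,np.linalg.norm(p-q)
E
python3 - <<'E'
import cv2,numpy as np
from h import *
a=cv2.imread("pics/top0.png");b=cv2.imread("pics/side0.png")
g=cv2.cvtColor(a,6)
c=g[205:265,300:365]
m=np.zeros_like(g);m[212:258,308:358]=(g[212:258,308:358]<95)
n,l,st,ce=cv2.connectedComponentsWithStats(m);i=1+st[1:,4].argmax();print(st[i],ce[i])
for z in(.093,.095,.116):print(z,at("top",*ce[i],z).round(4))
A=cv2.resize(a[204:264,300:364],None,fx=6,fy=6,interpolation=2);A=cv2.convertScaleAbs(A,alpha=1.6)
B=cv2.resize(b[230:325,265:370],None,fx=3.8,fy=3.8,interpolation=2);B=cv2.resize(cv2.convertScaleAbs(B,alpha=1.3),(398,360))
cv2.imwrite("pics/crop1.png",np.hstack([A,B]))
E
```

```text
[317 222  31  26 532] [331.63533835 234.29323308]
0.093 [0.577  0.2483 0.093 ]
0.095 [0.5769 0.2483 0.095 ]
0.116 [0.576  0.2486 0.116 ]
```

View pics/crop1.png

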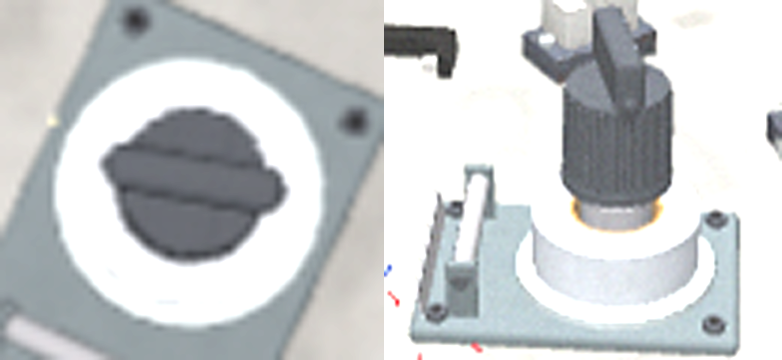

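Crop: dark nut over a white roll on its grey holder; this is the nut meant. The bar ends are at about top (317.5,231.2) and (347.2,235.7), the nut centre at about (0.576, 0.248). I'm moving above it.

```bash
python3 - <<'E'
from h import *
p,q=at("top",317.5,231.2,.114),at("top",347.2,235.7,.114);d=p-q
print((p+q)/2,np.linalg.norm(d),np.degrees(np.arctan2(d[1],d[0])))
E
python3 -m inch '[{"hand":0,"slide":[5,5,0],"yaw":0.18},{"hand":0,"slide":[10,10,0],"yaw":0.36},{"hand":0,"slide":[14,15,0],"yaw":0.54},{"hand":0,"slide":[18,20,0],"yaw":0.7},{"hand":0,"slide":[21,25,0],"yaw":0.85},{"hand":0,"slide":[24,30,0],"yaw":1.0},{"hand":0,"slide":[26,35,0],"yaw":1.1},{"hand":0,"slide":[28,40,0],"yaw":1.17},{"hand":0,"slide":[30,45,0],"yaw":1.17},{"hand":0,"slide":[32,50,0],"yaw":1.17}]'
python3 -c "
from station import *;s=sense();print(s['joints'],s['ee_rot'])"
```

```text
[0.57747271 0.24741992 0.114     ] 0.04844558887251873 82.5197658190771
time_s: 1.35
tcp_pos: [0.4747, -0.1037, 0.2921]
ee_rot: [[-0.15, -0.989, -0.0], [-0.989, 0.15, 0.0], [-0.0, 0.0, -1.0]]
wrist_force: [0.5, -0.3, -0.4]
gripper_width: 0.999
[ 6.87125448e+00  8.41249508e+00 -1.84445753e+01 -8.09243239e-03
 -6.31615844e+01 -1.55026367e+01] [[-1.50139956e-01 -9.88664695e-01 -3.38322559e-04]
 [-9.88664752e-01  1.50139935e-01  8.61681431e-05]
 [-3.43956738e-05  3.47424870e-04 -9.99999939e-01]]
```

```bash

python3 -m inch '[{"hand":0,"slide":[2,6,0],"yaw":0.02},{"hand":0,"slide":[4,12,0],"yaw":0.02},{"hand":0,"slide":[6,18,0],"yaw":0.02},{"hand":0,"slide":[8,24,0],"yaw":0.02},{"hand":0,"slide":[9,30,0],"yaw":0.02},{"hand":0,"slide":[10.2,35.2,0],"yaw":0.02},{"hand":0,"slide":[10.2,35.2,-1.5],"yaw":0.02},{"hand":0,"slide":[10.2,35.2,-1.5],"yaw":0.02},{"hand":0,"slide":[10.2,35.2,-1.5],"yaw":0.02}]'
python3 - <<'E'
from station import *;import cv2
s=sense();print(s['joints'],s['tcp_pos'],s['moment']);cv2.imwrite("pics/w1.png",capture("wrist"))
E
```

```text
time_s: 2.48
tcp_pos: [0.5764, 0.2451, 0.2774]
ee_rot: [[-0.132, -0.991, -0.0], [-0.991, 0.132, -0.001], [0.001, 0.0, -1.0]]
wrist_force: [0.4, 0.9, 0.8]
gripper_width: 1.0
[ 3.78225567e+01  2.27611161e+01 -6.16583657e-01  1.72195328e-02
 -6.66508102e+01 -4.54039593e+01] [0.57642725 0.2451031  0.27742476] [ 0.05641458  0.13313562 -0.02694209]
```

View pics/w1.png

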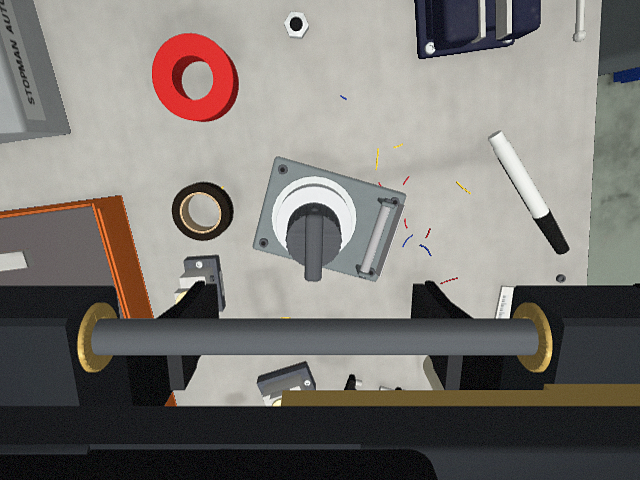

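Wrist view: the bar stands upright at column ≈313, rows 203–281. I'll take a second look from a half turn to cancel the camera offset.

```bash

python3 -m inch '[{"hand":0.5,"slide":[0,0,0],"yaw":0.35},{"hand":0.5,"slide":[0,0,0],"yaw":0.7},{"hand":0.5,"slide":[0,0,0],"yaw":1.05},{"hand":0.5,"slide":[0,0,0],"yaw":1.4},{"hand":0.5,"slide":[0,0,0],"yaw":1.75},{"hand":0.5,"slide":[0,0,0],"yaw":2.1},{"hand":0.5,"slide":[0,0,0],"yaw":2.45},{"hand":0.5,"slide":[0,0,0],"yaw":2.8},{"hand":0.5,"slide":[0,0,0],"yaw":3.1416},{"hand":0.5,"slide":[0,0,0],"yaw":3.1416}]'
python3 -m inch '[{"hand":0.5,"slide":[0,0,0],"yaw":1.4},{"hand":0.5,"slide":[0,0,0],"yaw":1.4},{"hand":0.5,"slide":[0,0,0],"yaw":1.4},{"hand":0.5,"slide":[0,0,0],"yaw":1.4},{"hand":0.5,"slide":[0,0,0],"yaw":1.4},{"hand":0.5,"slide":[0,0,0],"yaw":1.4},{"hand":0.5,"slide":[0,0,0],"yaw":1.4},{"hand":0.5,"slide":[0,0,0],"yaw":1.4},{"hand":0.5,"slide":[0,0,0],"yaw":1.4},{"hand":0.5,"slide":[0,0,0],"yaw":1.4}]'
python3 - <<'E'
from station import *;import cv2
import numpy as np
s=sense();print(s['joints'],s['tcp_pos'],s['ee_rot'],s['time_s']);b=capture("wrist");cv2.imwrite("pics/w2.png",b)
a=cv2.imread("pics/w1.png")
f=lambda i:cv2.resize(cv2.convertScaleAbs(i[150:300,264:364],alpha=1.5),None,fx=4,fy=4)
cv2.imwrite("pics/crop2.png",np.hstack([f(a),f(b)]))
E
```

```text
time_s: 3.78
tcp_pos: [0.5767, 0.2452, 0.2783]
ee_rot: [[0.984, 0.177, 0.001], [0.177, -0.984, 0.001], [0.001, -0.001, -1.0]]
wrist_force: [0.1, -0.2, -0.1]
gripper_width: 0.499
time_s: 5.03
tcp_pos: [0.5766, 0.2458, 0.2778]
ee_rot: [[-0.0, 1.0, 0.001], [1.0, 0.0, 0.0], [0.0, 0.001, -1.0]]
wrist_force: [-0.3, 0.1, 1.2]
gripper_width: 0.504
[ 3.78568177e+01  2.27636610e+01 -5.53527985e-01  2.66486438e-03
 -6.66384546e+01  1.42159388e+02] [0.57662936 0.24578877 0.27778682] [[-3.01409278e-04  9.99999751e-01  6.37443769e-04]
 [ 9.99999857e-01  3.01127951e-04  4.41386494e-04]
 [ 4.41194432e-04  6.37576716e-04 -9.99999699e-01]] 5.025
```

View pics/crop2.png

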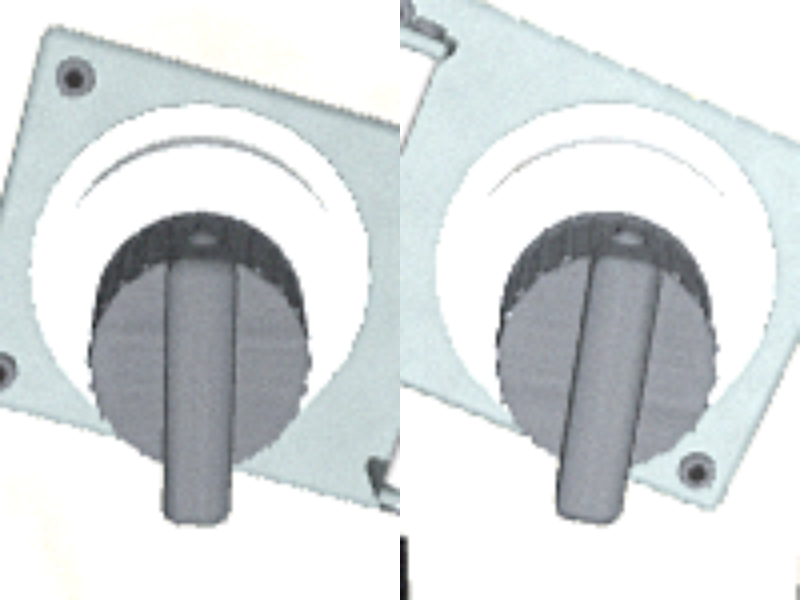

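```bash
python3 - <<'E'
from h import *
m=camera_model("wrist");K=m["mtx"];T=m["tool_from_camera"]
def w(u,v,tcp,R,z):
    d=R@T[:3,:3]@np.array([(u-K[0,2])/K[0,0],-(v-K[1,2])/K[1,1],-1]);o=tcp+R@T[:3,3]
    return o+d*(z-o[2])/d[2]
def Rz(a):
    x=np.array([np.sin(a),-np.cos(a),0]);y=np.array([np.cos(a),np.sin(a),0]);return np.c_[x,y,[0,0,-1]]
A1=np.radians(172.4);A2=np.radians(360)
for z in(.114,.117):
  r=[]
  for tcp,a,pts in((np.array([.5765,.2451,.2776]),A1,[(314,215),(313.5,281)]),(np.array([.5766,.2457,.2778]),A2,[(321,215),(311.5,281)])):
    p,q=[w(*x,tcp,Rz(a),z) for x in pts];d=p-q;c=(p+q)/2
    r.append(c-tcp);print(c.round(4),np.linalg.norm(d).round(4),np.degrees(np.arctan2(d[1],d[0]))%180)
  print("mean rel",(r[0]+r[1])/2)
E
```

```text
[0.5784 0.2444 0.114 ] 0.0466 82.83661832361769
[0.5762 0.2462 0.114 ] 0.0471 97.81770426096543
mean rel [ 7.75498665e-04 -1.02899073e-04 -1.63700000e-01]
[0.5785 0.2452 0.117 ] 0.046 82.83661832361763
[0.5762 0.2454 0.117 ] 0.0465 97.81770426096543
mean rel [ 8.21666345e-04 -1.05972552e-04 -1.60700000e-01]
```

```bash
python3 - <<'E'
from h import *
m=camera_model("wrist");K=m["mtx"];T=m["tool_from_camera"]
def w(u,v,tcp,R,z):
    d=R@T[:3,:3]@np.array([(u-K[0,2])/K[0,0],-(v-K[1,2])/K[1,1],-1]);o=tcp+R@T[:3,3]
    return o+d*(z-o[2])/d[2]
def Rz(a):
    return np.c_[[-np.sin(a),np.cos(a),0],[np.cos(a),np.sin(a),0],[0,0,-1]]
A1=np.radians(172.4);A2=np.radians(360)
for z in(.114,.117,.120):
  r=[]
  for tcp,a,pts in((np.array([.5765,.2451,.2776]),A1,[(314,215),(313.5,281)]),(np.array([.5766,.2457,.2778]),A2,[(321,215),(311.5,281)])):
    p,q=[w(*x,tcp,Rz(a),z) for x in pts];d=p-q;c=(p+q)/2
    r.append(c-tcp);print(c.round(4),np.linalg.norm(d).round(4),np.degrees(np.arctan2(d[1],d[0]))%180)
  print("mean rel",(r[0]+r[1])/2)
E
```

```text
[0.5786 0.2453 0.114 ] 0.0466 81.96338167638234
[0.5762 0.2452 0.114 ] 0.0471 82.18229573903444
mean rel [ 8.37142979e-04 -1.62722744e-04 -1.63700000e-01]
[0.5784 0.2445 0.117 ] 0.046 81.96338167638228
[0.5762 0.246  0.117 ] 0.0465 82.18229573903444
mean rel [ 7.71877284e-04 -1.58400015e-04 -1.60700000e-01]
[0.5783 0.2436 0.12  ] 0.0455 81.9633816763822
[0.5762 0.2469 0.12  ] 0.046 82.18229573903456
mean rel [ 7.06611589e-04 -1.54077286e-04 -1.57700000e-01]
```

```bash

python3 -m inch '[{"hand":0.5,"slide":[0.08,-0.02,0],"yaw":-1.87},{"hand":0.5,"slide":[0.08,-0.02,0],"yaw":-1.87},{"hand":0.5,"slide":[0.08,-0.02,0],"yaw":-1.87},{"hand":0.5,"slide":[0.08,-0.02,0],"yaw":-1.87},{"hand":0.5,"slide":[0.08,-0.02,0],"yaw":-1.87},{"hand":0.5,"slide":[0.08,-0.02,0],"yaw":-1.87},{"hand":0.5,"slide":[0.08,-0.02,0],"yaw":-1.87},{"hand":0.5,"slide":[0.08,-0.02,0],"yaw":-1.87},{"hand":0.5,"slide":[0.08,-0.02,0],"yaw":-1.87},{"hand":0.5,"slide":[0.08,-0.02,0],"yaw":-1.87}]' | head -3
python3 -m inch '[{"hand":0.5,"slide":[0,0,0],"yaw":-1.405},{"hand":0.5,"slide":[0,0,0],"yaw":-1.405},{"hand":0.5,"slide":[0,0,0],"yaw":-1.405},{"hand":0.5,"slide":[0,0,0],"yaw":-1.405},{"hand":0.5,"slide":[0,0,0],"yaw":-1.405},{"hand":0.5,"slide":[0,0,0],"yaw":-1.405},{"hand":0.5,"slide":[0,0,0],"yaw":-1.405},{"hand":0.5,"slide":[0,0,-5],"yaw":-1.405},{"hand":0.5,"slide":[0,0,-10.6],"yaw":-1.405},{"hand":0.5,"slide":[0,0,-10.6],"yaw":-1.405}]'
python3 -m inch '[{"hand":0.75,"slide":[0,0,0],"yaw":0},{"hand":0.75,"slide":[0,0,0],"yaw":0},{"hand":0.75,"slide":[0,0,0],"yaw":0}]'
python3 - <<'E'
from station import *;import cv2
import numpy as np
s=sense();print(s['joints'][5],s['moment'],s['wrist_force']);b=capture("wrist");t=capture("side")
cv2.imwrite("pics/c3.png",np.hstack([cv2.resize(b[200:400,200:440],(480,400)),cv2.resize(t[200:300,280:360],(320,400))]))
E
```

```text
time_s: 6.32
tcp_pos: [0.5773, 0.2461, 0.2773]
ee_rot: [[0.954, -0.299, 0.0], [-0.299, -0.954, 0.0], [0.0, -0.0, -1.0]]
time_s: 7.58
tcp_pos: [0.5755, 0.2448, 0.1672]
ee_rot: [[-0.132, -0.991, -0.008], [-0.991, 0.132, -0.006], [0.007, 0.007, -1.0]]
wrist_force: [-1.0, -0.0, 0.9]
gripper_width: 0.499
time_s: 7.95
tcp_pos: [0.5779, 0.2467, 0.1733]
ee_rot: [[-0.131, -0.991, 0.003], [-0.991, 0.131, 0.002], [-0.002, -0.003, -1.0]]
wrist_force: [0.8, -0.2, -0.1]
gripper_width: 0.282
-45.358612418529574 [ 0.05134763  0.05827499 -0.01802805] [ 0.80705673 -0.21859822 -0.13976698]
```

View pics/c3.png

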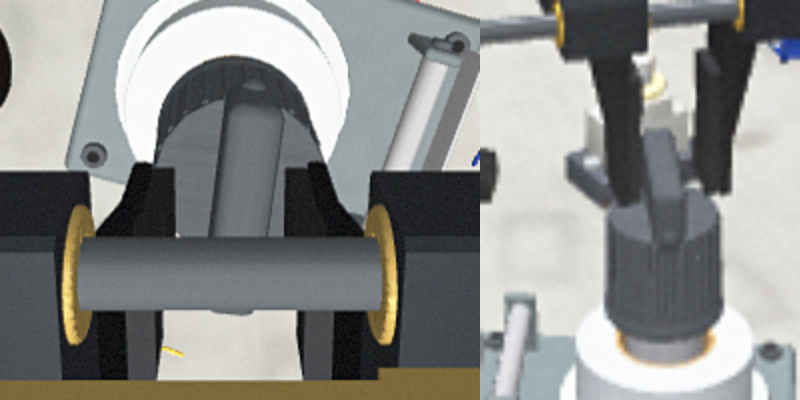

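Side crop: the fingers straddle the bar and the nut stands upright. In the wrist crop the bar leans about 5° clockwise of the tool. I raise 3 mm, close to about 13 mm and turn back a first portion.

```bash
cat > look.py <<'E'
import sys,cv2,numpy as np
from station import *
s=sense();print("t",round(s['time_s'],2),"j6",round(s['joints'][5],1),"tcp",np.round(s['tcp_pos'],4),"yawY",round(np.degrees(np.arctan2(s['ee_rot'][1][1],s['ee_rot'][0][1])),1),"F",np.round(s['wrist_force'],1),"M",np.round(s['moment'],3),"w",round(s['gripper_width']*87,1))
def edge(img):
    g=cv2.GaussianBlur(cv2.cvtColor(img,6),(3,1),0).astype(float)
    out=[]
    for u in range(318,336,3):
        c=g[262:300,u-1:u+2].mean(1);d=np.diff(c);i=1+d[1:-1].argmax();a,b,e=d[i-1:i+2]
        out.append(262.5+i+.5*(a-e)/(a-2*b+e+1e-9))
    return np.round(out,1)
if __name__=="__main__":
    im=capture("side");cv2.imwrite("pics/s_%.2f.png"%s['time_s'],im);cv2.imwrite("pics/wr_%.2f.png"%s['time_s'],capture("wrist"))
    print("edge0",edge(cv2.imread("pics/side0.png")),"now",edge(im))
E
python3 look.py
python3 -m inch '[{"hand":0.8,"slide":[0,0,0.3],"yaw":-0.05},{"hand":0.8,"slide":[0,0,0.3],"yaw":-0.05},{"hand":0.83,"slide":[0,0,0.3],"yaw":-0.05},{"hand":0.85,"slide":[0,0,0.3],"yaw":-0.05},{"hand":0.85,"slide":[0,0,0.3],"yaw":0},{"hand":0.85,"slide":[0,0,0.3],"yaw":0.1},{"hand":0.85,"slide":[0,0,0.3],"yaw":0.2},{"hand":0.85,"slide":[0,0,0.3],"yaw":0.3},{"hand":0.85,"slide":[0,0,0.3],"yaw":0.3}]' >/dev/null; python3 look.py
```

```text
t 8.05 j6 -45.4 tcp [0.5776 0.2464 0.1725] yawY 172.5 F [-0.4 -1.   0.2] M [ 0.049  0.092 -0.028] w 23.0
edge0 [289.3 290.5 284.3 284.3 290.6 289.5] now [289.3 290.5 285.4 285.4 290.5 289.5]
t 9.28 j6 -28.2 tcp [0.5776 0.2463 0.1749] yawY -170.4 F [-0.9  0.2  3.8] M [-0.044  0.333 -0.058] w 13.2
edge0 [289.3 290.5 284.3 284.3 290.6 289.5] now [289.3 290.4 284.3 284.3 290.5 289.5]
```

```bash

python3 -m inch '[{"hand":0.85,"slide":[0,0,0],"yaw":0.1},{"hand":0.85,"slide":[0,0,0],"yaw":0.2},{"hand":0.85,"slide":[0,0,0],"yaw":0.3},{"hand":0.85,"slide":[0,0,0],"yaw":0.4},{"hand":0.85,"slide":[0,0,0],"yaw":0.4}]' >/dev/null; python3 look.py; python3 - <<'E'
import cv2,glob,numpy as np,os
f=sorted(glob.glob("pics/s_*.png"),key=os.path.getmtime);w=sorted(glob.glob("pics/wr_*.png"),key=os.path.getmtime)
S=[cv2.resize(cv2.imread(x)[215:315,280:370],(270,300)) for x in ["pics/side0.png"]+[f[-1]]]
W=cv2.resize(cv2.imread(w[-1])[200:380,230:400],(260,300))
cv2.imwrite("pics/c4.png",np.hstack(S+[W]))
E
```

```text
t 10.0 j6 -5.3 tcp [0.5782 0.2468 0.1759] yawY -147.4 F [-0.2  0.6  7. ] M [ 0.051  0.399 -0.06 ] w 13.2
edge0 [289.3 290.5 284.3 284.3 290.6 289.5] now [282.1 282.5 283.3 283.4 283.3 289.5]
```

View pics/c4.png

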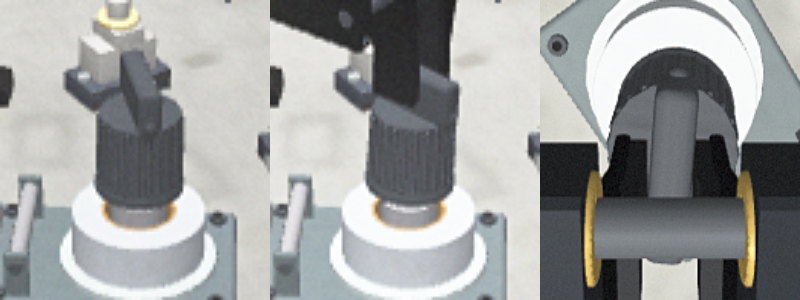

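```bash

python3 -m inch '[{"hand":0.83,"slide":[0,0,0.1],"yaw":0},{"hand":0.83,"slide":[0,0,0.1],"yaw":0.07},{"hand":0.83,"slide":[0,0,0.12],"yaw":0.14},{"hand":0.83,"slide":[0,0,0.15],"yaw":0.21},{"hand":0.83,"slide":[0,0,0.15],"yaw":0.21}]' >/dev/null; python3 look.py; python3 -m inch '[{"hand":0.83,"slide":[0,0,0],"yaw":0.07},{"hand":0.83,"slide":[0,0,0],"yaw":0.14},{"hand":0.83,"slide":[0,0,0],"yaw":0.21},{"hand":0.83,"slide":[0,0,0],"yaw":0.21}]' >/dev/null; python3 look.py;
```

```text
t 10.72 j6 6.7 tcp [0.5773 0.2462 0.1753] yawY -135.4 F [0.5 1.1 0.7] M [ 0.051  0.087 -0.001] w 14.9
edge0 [289.3 290.5 284.3 284.3 290.6 289.5] now [289.3 282.4 283.  283.1 282.8 289.5]
t 11.32 j6 18.7 tcp [0.5774 0.2462 0.1758] yawY -123.4 F [-0.1  0.7  2.7] M [ 0.016  0.128 -0.033] w 14.9
edge0 [289.3 290.5 284.3 284.3 290.6 289.5] now [280.8 282.2 282.5 282.7 282.4 289.5]
```

```bash

python3 -m inch '[{"hand":0.83,"slide":[0,0,0.05],"yaw":0.07},{"hand":0.83,"slide":[0,0,0.05],"yaw":0.14},{"hand":0.83,"slide":[0,0,0.05],"yaw":0.21},{"hand":0.83,"slide":[0,0,0.05],"yaw":0.21}]' >/dev/null; python3 look.py; python3 -m inch '[{"hand":0.83,"slide":[0,0,0.05],"yaw":0.07},{"hand":0.83,"slide":[0,0,0.05],"yaw":0.14},{"hand":0.83,"slide":[0,0,0.05],"yaw":0.21},{"hand":0.83,"slide":[0,0,0.05],"yaw":0.21}]' >/dev/null; python3 look.py;
```

```text
t 11.93 j6 30.8 tcp [0.5773 0.2462 0.1762] yawY -111.4 F [-0.5  0.4  0.9] M [ 0.014  0.14  -0.022] w 14.9
edge0 [289.3 290.5 284.3 284.3 290.6 289.5] now [280.4 281.8 282.4 282.5 282.3 281.4]
t 12.53 j6 42.8 tcp [0.577  0.2461 0.1763] yawY -99.4 F [-0.7  0.2 -0.1] M [-0.091  0.102 -0.026] w 14.9
edge0 [289.3 290.5 284.3 284.3 290.6 289.5] now [289.3 290.5 285.4 285.4 290.6 289.5]
```

```bash

python3 -m inch '[{"hand":0.83,"slide":[0,0,-0.3],"yaw":-0.1},{"hand":0.83,"slide":[0,0,-0.6],"yaw":-0.2},{"hand":0.83,"slide":[0,0,-0.6],"yaw":-0.3},{"hand":0.83,"slide":[0,0,-0.6],"yaw":-0.4},{"hand":0.83,"slide":[0,0,-0.6],"yaw":-0.5},{"hand":0.83,"slide":[0,0,-0.6],"yaw":-0.5}]' >/dev/null; python3 look.py; python3 - <<'E'
import cv2,glob,numpy as np,os
f=sorted(glob.glob("pics/s_*.png"),key=os.path.getmtime);w=sorted(glob.glob("pics/wr_*.png"),key=os.path.getmtime)
S=[cv2.resize(cv2.imread(x)[225:315,290:360],(180,300)) for x in f[-3:]]
W=cv2.resize(cv2.imread(w[-1])[200:380,230:400],(240,300))
cv2.imwrite("pics/c5.png",np.hstack(S+[W]))
E
```

```text
t 13.38 j6 14.2 tcp [0.5772 0.2461 0.1705] yawY -127.9 F [ 0.7 -0.7 -0.4] M [-0.057  0.184 -0.006] w 15.0
edge0 [289.3 290.5 284.3 284.3 290.6 289.5] now [289.3 290.4 286.4 286.4 290.5 289.5]
```

View pics/c5.png

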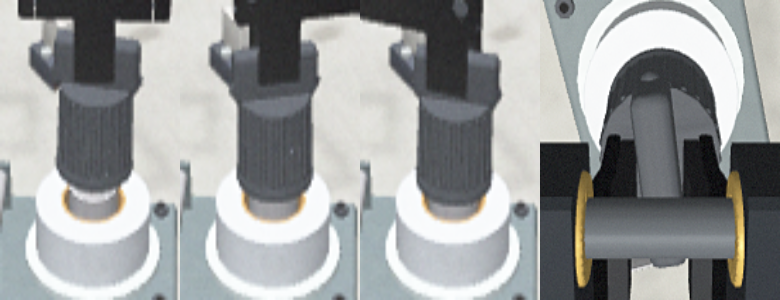

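The nut dropped between frames 1 and 2, stands level and now follows forward. I run it on with the hand descending by the lead.

```bash

python3 -m inch '[{"hand":0.83,"slide":[0,0,-0.05],"yaw":-0.12},{"hand":0.83,"slide":[0,0,-0.1],"yaw":-0.24},{"hand":0.83,"slide":[0,0,-0.13],"yaw":-0.36},{"hand":0.83,"slide":[0,0,-0.17],"yaw":-0.48},{"hand":0.83,"slide":[0,0,-0.21],"yaw":-0.6},{"hand":0.83,"slide":[0,0,-0.26],"yaw":-0.72},{"hand":0.83,"slide":[0,0,-0.3],"yaw":-0.84},{"hand":0.83,"slide":[0,0,-0.35],"yaw":-0.96},{"hand":0.83,"slide":[0,0,-0.39],"yaw":-1.08},{"hand":0.83,"slide":[0,0,-0.43],"yaw":-1.2}]' >/dev/null; python3 look.py;
python3 -m inch '[{"hand":0.83,"slide":[0,0,-0.05],"yaw":-0.12},{"hand":0.83,"slide":[0,0,-0.1],"yaw":-0.24},{"hand":0.83,"slide":[0,0,-0.13],"yaw":-0.36},{"hand":0.83,"slide":[0,0,-0.17],"yaw":-0.48},{"hand":0.83,"slide":[0,0,-0.21],"yaw":-0.6},{"hand":0.83,"slide":[0,0,-0.21],"yaw":-0.6}]' >/dev/null; python3 look.py;
```

```text
t 14.72 j6 -54.7 tcp [0.5773 0.2462 0.1664] yawY 163.2 F [-0.2 -0.2 -0.4] M [-0.018 -0.006  0.022] w 14.5
edge0 [289.3 290.5 284.3 284.3 290.6 289.5] now [288.  290.3 289.9 289.8 290.4 288.9]
t 15.57 j6 -88.7 tcp [0.5773 0.2463 0.1644] yawY 129.2 F [ 0.1 -0.2 -0.7] M [-0.011 -0.011 -0.022] w 14.8
edge0 [289.3 290.5 284.3 284.3 290.6 289.5] now [289.2 290.  290.5 290.5 290.4 289.3]
```

```bash

python3 -m inch '[{"hand":0.83,"slide":[0,0,-0.05],"yaw":-0.12},{"hand":0.83,"slide":[0,0,-0.1],"yaw":-0.24},{"hand":0.83,"slide":[0,0,-0.13],"yaw":-0.36},{"hand":0.83,"slide":[0,0,-0.17],"yaw":-0.48},{"hand":0.83,"slide":[0,0,-0.21],"yaw":-0.6},{"hand":0.83,"slide":[0,0,-0.25],"yaw":-0.72},{"hand":0.83,"slide":[0,0,-0.3],"yaw":-0.84},{"hand":0.83,"slide":[0,0,-0.35],"yaw":-0.96},{"hand":0.83,"slide":[0,0,-0.35],"yaw":-0.96}]' >/dev/null; python3 look.py;
python3 -m inch '[{"hand":0.83,"slide":[0,0,-0.05],"yaw":-0.1},{"hand":0.83,"slide":[0,0,-0.05],"yaw":-0.2},{"hand":0.83,"slide":[0,0,-0.05],"yaw":-0.3},{"hand":0.83,"slide":[0,0,-0.05],"yaw":-0.3}]' >/dev/null; python3 look.py;
```

```text
t 16.8 j6 -143.7 tcp [0.5774 0.2463 0.1609] yawY 74.1 F [0.3 0.7 0. ] M [ 0.01  -0.058  0.003] w 14.9
edge0 [289.3 290.5 284.3 284.3 290.6 289.5] now [290.4 291.3 291.5 291.5 291.2 290.4]
t 17.4 j6 -160.9 tcp [0.5773 0.2462 0.1603] yawY 56.9 F [0.1 0.6 0.2] M [-0.073  0.038 -0.033] w 14.4
edge0 [289.3 290.5 284.3 284.3 290.6 289.5] now [291.1 291.7 292.1 292.1 291.6 291. ]
```

```bash

python3 -m inch '[{"hand":0.8,"slide":[0,0,0],"yaw":0.1},{"hand":0.5,"slide":[0,0,0],"yaw":0.1},{"hand":0.4,"slide":[0,0,0],"yaw":0.1},{"hand":0.4,"slide":[0,0,2],"yaw":0.1},{"hand":0.4,"slide":[0,0,4],"yaw":0.1},{"hand":0.4,"slide":[0,0,4],"yaw":0.28},{"hand":0.4,"slide":[0,0,4],"yaw":0.46},{"hand":0.4,"slide":[0,0,4],"yaw":0.64},{"hand":0.4,"slide":[0,0,4],"yaw":0.82},{"hand":0.4,"slide":[0,0,4],"yaw":1.0}]' >/dev/null
python3 -m inch '[{"hand":0.4,"slide":[0,0,0],"yaw":1.8},{"hand":0.4,"slide":[0,0,0],"yaw":1.8},{"hand":0.4,"slide":[0,0,0],"yaw":1.8},{"hand":0.4,"slide":[0,0,0],"yaw":1.8},{"hand":0.4,"slide":[0,0,0],"yaw":1.8},{"hand":0.4,"slide":[0,0,0],"yaw":1.8},{"hand":0.4,"slide":[0,0,0],"yaw":1.8},{"hand":0.4,"slide":[0,0,0],"yaw":1.8},{"hand":0.4,"slide":[0,0,0],"yaw":1.8},{"hand":0.4,"slide":[0,0,0],"yaw":1.8}]' >/dev/null
python3 -m inch '[{"hand":0.4,"slide":[0,0,0],"yaw":0.48},{"hand":0.4,"slide":[0,0,0],"yaw":0.48},{"hand":0.4,"slide":[0,0,0],"yaw":0.48},{"hand":0.4,"slide":[0,0,0],"yaw":0.48}]' >/dev/null;python3 look.py; python3 - <<'E'
import cv2,glob,numpy as np,os
f=sorted(glob.glob("pics/s_*.png"),key=os.path.getmtime);w=sorted(glob.glob("pics/wr_*.png"),key=os.path.getmtime)
S=[cv2.resize(cv2.imread(x)[225:315,290:360],(300,386)) for x in f[-1:]]
W=cv2.resize(cv2.imread(w[-1])[180:380,200:440],(464,386))
cv2.imwrite("pics/c6.png",np.hstack(S+[W]))
E
```

```text
t 20.5 j6 26.7 tcp [0.5773 0.2462 0.2003] yawY -115.4 F [-0.3 -0.  -0.2] M [-0.033  0.125 -0.021] w 52.0
edge0 [289.3 290.5 284.3 284.3 290.6 289.5] now [291.2 291.7 292.1 292.1 291.6 291. ]
```

View pics/c6.png

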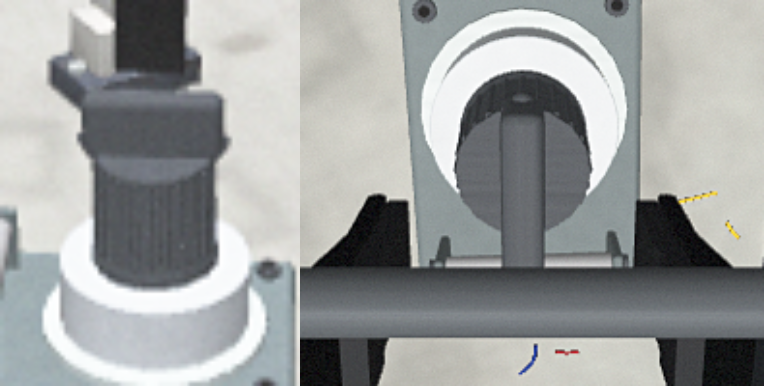

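The grip is lined up and centred, with the nut low on the roll. I go down, close loosely and tighten in small steps, watching the moment.

```bash

python3 -m inch '[{"hand":0.4,"slide":[0,0,-2],"yaw":0},{"hand":0.4,"slide":[0,0,-4.2],"yaw":0},{"hand":0.6,"slide":[0,0,-4.2],"yaw":0},{"hand":0.84,"slide":[0,0,-4.2],"yaw":0},{"hand":0.84,"slide":[0,0,-4.2],"yaw":0},{"hand":0.84,"slide":[0,0,-4.2],"yaw":0},{"hand":0.84,"slide":[0,0,-4.2],"yaw":-0.1},{"hand":0.84,"slide":[0,0,-4.2],"yaw":-0.2},{"hand":0.84,"slide":[0,0,-4.2],"yaw":-0.2}]' >/dev/null;python3 look.py
python3 -m inch '[{"hand":0.84,"slide":[0,0,0],"yaw":-0.08},{"hand":0.84,"slide":[0,0,0],"yaw":-0.16},{"hand":0.84,"slide":[0,0,0],"yaw":-0.16}]' >/dev/null;python3 look.py
python3 -m inch '[{"hand":0.84,"slide":[0,0,0],"yaw":-0.08},{"hand":0.84,"slide":[0,0,0],"yaw":-0.16},{"hand":0.84,"slide":[0,0,0],"yaw":-0.16}]' >/dev/null;python3 look.py
```

```text
t 21.73 j6 15.4 tcp [0.5774 0.2462 0.1587] yawY -126.7 F [ 0.3 -0.   0.4] M [-0.188  0.174  0.04 ] w 14.2
edge0 [289.3 290.5 284.3 284.3 290.6 289.5] now [291.1 291.8 292.3 292.3 291.8 291. ]
t 22.2 j6 6.3 tcp [0.5774 0.2462 0.1586] yawY -135.8 F [ 0.9 -1.7  0.8] M [-0.159  0.094  0.035] w 13.8
edge0 [289.3 290.5 284.3 284.3 290.6 289.5] now [291.2 291.8 292.4 292.3 292.  291.4]
t 22.68 j6 -2.8 tcp [0.5773 0.2462 0.1583] yawY -145.0 F [ 0.3 -0.9 -0.2] M [-0.17   0.139 -0.039] w 13.8
edge0 [289.3 290.5 284.3 284.3 290.6 289.5] now [291.2 292.1 292.4 292.4 292.1 291.4]
```

```bash
cat > mz.py <<'E'
import numpy as np
from station import *
r=[]
for i in range(4): r.append(sense());capture("side")
print("j6",round(r[-1]['joints'][5],1),"Mz",np.round([s['moment'][2] for s in r],3),np.mean([s['moment'][2] for s in r]).round(3),"F",np.mean([s['wrist_force'] for s in r],0).round(1))
E
python3 mz.py
python3 -m inch '[{"hand":0.84,"slide":[0,0,0],"yaw":-0.08},{"hand":0.84,"slide":[0,0,0],"yaw":-0.1},{"hand":0.84,"slide":[0,0,0],"yaw":-0.1}]' >/dev/null;python3 mz.py
python3 -m inch '[{"hand":0.84,"slide":[0,0,0],"yaw":-0.08},{"hand":0.84,"slide":[0,0,0],"yaw":-0.1},{"hand":0.84,"slide":[0,0,0],"yaw":-0.1}]' >/dev/null;python3 mz.py
```

```text
j6 -2.9 Mz [-0.006 -0.005 -0.044  0.001] -0.014 F [ 0.  -0.7  0.6]
j6 -8.6 Mz [ 0.05   0.023 -0.024  0.02 ] 0.017 F [ 0.2 -0.4 -0.2]
j6 -14.4 Mz [0.016 0.047 0.051 0.01 ] 0.031 F [ 0.3 -0.5  0.2]
```

```bash

python3 -m inch '[{"hand":0.84,"slide":[0,0,0],"yaw":-0.06},{"hand":0.84,"slide":[0,0,0],"yaw":-0.08},{"hand":0.84,"slide":[0,0,0],"yaw":-0.08}]' >/dev/null;python3 mz.py
python3 -m inch '[{"hand":0.84,"slide":[0,0,0],"yaw":-0.04},{"hand":0.84,"slide":[0,0,0],"yaw":-0.06},{"hand":0.84,"slide":[0,0,0],"yaw":-0.06}]' >/dev/null;python3 mz.py; python3 look.py
```

```text
j6 -19.0 Mz [0.043 0.028 0.053 0.031] 0.039 F [ 0.6 -0.  -1.3]
j6 -22.4 Mz [0.087 0.079 0.043 0.045] 0.064 F [ 0.4 -1.2 -1.7]
t 25.27 j6 -22.4 tcp [0.5773 0.2462 0.1583] yawY -164.6 F [-0.2 -0.8 -2. ] M [-0.266 -0.034  0.085] w 13.9
edge0 [289.3 290.5 284.3 284.3 290.6 289.5] now [291.2 291.8 292.4 292.4 292.1 291.4]
```

```bash

python3 -m inch '[{"hand":0.84,"slide":[0,0,0],"yaw":-0.04},{"hand":0.84,"slide":[0,0,0],"yaw":-0.06},{"hand":0.84,"slide":[0,0,0],"yaw":-0.06}]' >/dev/null;python3 mz.py
python3 -m inch '[{"hand":0.84,"slide":[0,0,0],"yaw":-0.03},{"hand":0.84,"slide":[0,0,0],"yaw":-0.05},{"hand":0.84,"slide":[0,0,0],"yaw":-0.05}]' >/dev/null;python3 mz.py
```

```text
j6 -25.9 Mz [0.099 0.126 0.069 0.153] 0.112 F [ 0.8 -1.4 -2.3]
j6 -28.7 Mz [0.149 0.148 0.126 0.237] 0.165 F [ 1.4 -1.6 -4.1]
```

Moment ≈ 0.165 N m, which is snug. I let go and lift straight up.

```bash

python3 -m inch '[{"hand":0.75,"slide":[0,0,0],"yaw":0},{"hand":0.5,"slide":[0,0,0],"yaw":0},{"hand":0.4,"slide":[0,0,0],"yaw":0},{"hand":0.4,"slide":[0,0,3],"yaw":0},{"hand":0.4,"slide":[0,0,8],"yaw":0},{"hand":0.4,"slide":[0,0,10],"yaw":0},{"hand":0.4,"slide":[0,0,10],"yaw":0},{"hand":0.4,"slide":[0,0,10],"yaw":0}]' >/dev/null;python3 mz.py;python3 look.py; python3 - <<'E'
import cv2,glob,numpy as np,os
f=sorted(glob.glob("pics/s_*.png"),key=os.path.getmtime);w=sorted(glob.glob("pics/wr_*.png"),key=os.path.getmtime)
S=[cv2.resize(cv2.imread(x)[215:325,270:390],(400,366)) for x in f[-1:]]
W=cv2.resize(cv2.imread(w[-1])[120:320,200:410],(384,366))
cv2.imwrite("pics/c7.png",np.hstack(S+[W]))
E
```

```text
j6 -28.7 Mz [ 0.032  0.088 -0.048 -0.018] 0.013 F [-0.4 -0.3  0.2]
t 27.73 j6 -28.7 tcp [0.577  0.246  0.2569] yawY -170.9 F [ 0.2  0.2 -0. ] M [0.008 0.093 0.007] w 52.1
edge0 [289.3 290.5 284.3 284.3 290.6 289.5] now [291.3 292.2 292.4 292.5 292.3 291.5]
```

View pics/c7.png

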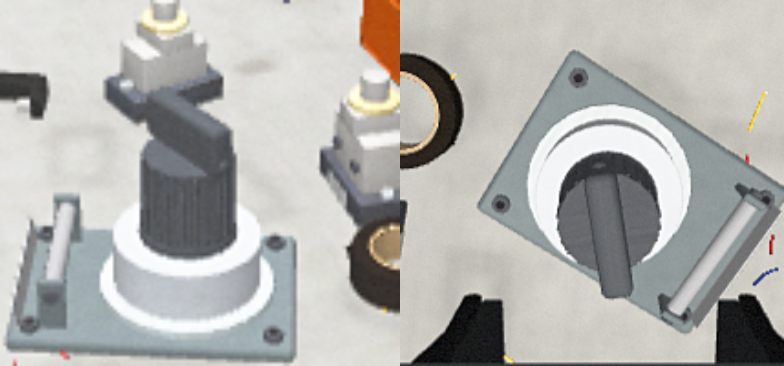

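The nut is upright and home; the bar sits about 9° behind the tool, slightly more than the finger play accounts for. I re-touch at the same angle to check that it didn't back off.

```bash

python3 -m inch '[{"hand":0.4,"slide":[0,0,-5],"yaw":0.14},{"hand":0.4,"slide":[0,0,-10],"yaw":0.14},{"hand":0.6,"slide":[0,0,-10],"yaw":0.14},{"hand":0.84,"slide":[0,0,-10],"yaw":0.14},{"hand":0.84,"slide":[0,0,-10],"yaw":0.14},{"hand":0.84,"slide":[0,0,-10],"yaw":0.14},{"hand":0.84,"slide":[0,0,-10],"yaw":0.08},{"hand":0.84,"slide":[0,0,-10],"yaw":0.04},{"hand":0.84,"slide":[0,0,-10],"yaw":0.04}]' >/dev/null;python3 mz.py
python3 -m inch '[{"hand":0.84,"slide":[0,0,0],"yaw":-0.04},{"hand":0.84,"slide":[0,0,0],"yaw":-0.04}]' >/dev/null;python3 mz.py
```

```text
j6 -26.4 Mz [-0.011  0.008 -0.028 -0.022] -0.013 F [-0.7 -0.2  0.4]
j6 -28.7 Mz [0.124 0.107 0.095 0.136] 0.115 F [-1.  -0.6  2.5]
```

Nothing resists 2.3° earlier and 0.115 N m is there at the same angle, so the nut has held. A touch more, then let go.

```bash

python3 -m inch '[{"hand":0.84,"slide":[0,0,0],"yaw":-0.03},{"hand":0.84,"slide":[0,0,0],"yaw":-0.03}]' >/dev/null;python3 mz.py
python3 -m inch '[{"hand":0.75,"slide":[0,0,0],"yaw":0},{"hand":0.5,"slide":[0,0,0],"yaw":0},{"hand":0.4,"slide":[0,0,0],"yaw":0},{"hand":0.4,"slide":[0,0,3],"yaw":0},{"hand":0.4,"slide":[0,0,8],"yaw":0},{"hand":0.4,"slide":[0,0,10],"yaw":0},{"hand":0.4,"slide":[0,0,10],"yaw":0},{"hand":0.4,"slide":[0,0,10],"yaw":0}]' >/dev/null;python3 mz.py;python3 look.py
```

```text
j6 -30.5 Mz [0.121 0.135 0.127 0.122] 0.126 F [-0.9 -0.8  3.4]
j6 -30.5 Mz [ 0.001  0.009 -0.039 -0.041] -0.018 F [ 0.4 -0.  -0.8]
t 31.25 j6 -30.5 tcp [0.577  0.246  0.2569] yawY -172.6 F [ 0.8 -0.5  0.4] M [ 0.039  0.138 -0.019] w 52.1
edge0 [289.3 290.5 284.3 284.3 290.6 289.5] now [291.4 292.2 292.5 292.5 292.4 291.7]
```

```bash
python3 -c "
from station import *
print(finish_job())"
```

```text
the job is handed in; nothing more can be done
None
```

I turned the nut back about 1.5 rad until it dropped off the thread start. Then I ran it on clockwise, with one re-grip, until it was snug on the roll, let go and handed the job in at about 31 s. No verdict was reported.

- **Drop:** the side view showed the nut climb by about 3 mm, then fall clearly and stay level.
- **Tightness:** the moment was about 0.165 N m at the first tightening. When I touched it again at the same angle it read 0.115 N m, and 0.126 N m after a further 0.03 rad. The last two are lower than the first but still in the snug range. I could not measure the force on the roll directly.
- **Last look:** the nut stood upright and home on the roll after the first tightening. After the final touch I checked only its edge position, which was unchanged. The hand was open and about 10 cm above the tightening position, the wrist force was near zero, and the oil bottle, tape and die block had not been touched as far as I saw.
- **Disagreement:** during the first descent the hand dipped and seems to have turned the nut about 5° clockwise. Turning it backward undid that without trouble.

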